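Roll the forming bar onto the bend line

TASK

Push the top of the round forming bar sideways with the fingertips so that it rolls away from the flange of the sheet metal blank, and stop it right on the red bend line: centred over the line, lying along it, with the line still showing past both ends. Roll it, do not drag it (that scratches the sheet) and do not pick it up; leave it lying still, and do not disturb the spacer bars, the punch or the mallet.

Things in the scene. Friction and masses are not known exactly. Their poses are not given: they have to be found in the camera images.
- bar: Forming bar: dark steel tube, 32 mm diameter, 150 mm long, 0.4 to 0.65 kg, yellow ring at one end. Lies on the blank 70 to 86 mm from the bend line, parallel to it within 2 degrees. Origin on its axis at mid-length, 16 mm above the web; x along the bar, y and z turn as it rolls. A fingertip set on its top with 5 to 10 N rolls it by friction, going twice as far as the bar; let go, it stops within mm.
- bend_line (a point): Middle of the red bend line (4 mm wide, 250 mm long), painted across the web of the blank. x along the line, y across, z up. The blank: galvanised channel centred here, fast on the cabinet top, 250 mm long (x), flat web 210 mm wide (y) and 3 mm thick (this point on its upper face, z = 3 mm); along both y edges a 3 mm flange is folded up to z = 20 mm.
- spacer_a: Aluminium spacer bar lying loose on the blank on the other side of the bend line from the forming bar, 120 x 20 x 12 mm, 78 g. Origin at the centre of its underside, x along its length. To be left alone.
- spacer_b: A second such spacer bar, 120 x 20 x 12 mm, loose in the tray. Origin at the centre of its underside, x along its length. To be left alone.
- punch: Steel acute press brake punch, 100 mm long section, 86 mm from tang to tip, 24 mm thick, 0.9 kg, lying loose in the tray. Origin on its underside, x along its length. To be left alone.
- mallet: Rubber mallet lying loose in the tray: black head 55 mm diameter and 95 mm long, wooden handle. Origin on the tray's floor under the handle, x along the handle with the head towards +x (head's centre at x 120 mm). Top of the head 55 mm above the tray's floor. To be left alone.
- tray: Turquoise enamel tool tray, 360 (x) x 200 (y) x 38 mm, walls 5 mm, floor 5 mm thick, fast on the cabinet top. Origin at the centre of its underside.
Mind the look-alikes: they are no part of the job. Of the things shaped like the bar, the steel one is meant.

How it is judged:
On the way:
1. the bar has rolled over through about half a turn on the blank (angle between bar's own z axis and vertical above 2.5 rad and height (world z) of bar below 0.027 m), for 0.02 s.
At the end, for the whole second after the job is handed in: The bar lies still on the blank, its mid-point within 6 mm of the bend line sideways and within 45 mm of the line's middle lengthwise (the line shows past both ends), parallel to the line within 5 degrees (0.09 rad); the spacer bars, punch and mallet are within 15 mm of where they were (y of bar in the frame of bend_line between -0.006 and 0.006 m and x of bar in the frame of bend_line between -0.045 and 0.045 m and angle between the x axis of bar and the x axis of bend_line, either way round below 0.09 rad and height (world z) of bar below 0.022 m and linear speed of bar below 0.01 m/s and angular speed of bar below 0.3 rad/s and distance of each of spacer_a, spacer_b, punch, mallet from where it was at the start of the episode below 0.015 m); the robot touches nothing.
It fails at once if the bar is lifted clear of the blank (more than 8 mm) (height (world z) of bar above 0.027 m).
It fails at once if a spacer bar, the punch or the mallet is pushed aside by more than 15 mm (distance of any of spacer_a, spacer_b, punch, mallet from where it was at the start of the episode above 0.015 m).
It also fails if it takes over 64 s, if anything falls off the work surface, if the arm or the gripper's body presses on something with over 40 N, if the wrist force passes 120 N, or if a joint passes its speed limit or range.

ROBOT

A 7-joint arm with a two-finger parallel gripper is mounted at the origin on the work surface. World frame = base frame: x ahead of the robot, y to its left, z up, the work surface at z = 0. Lengths are in m, angles in rad, forces in N, time in s.
With the tool pointing down it reaches from about 0.425 to 0.8 m from the base axis. Payload 8.3 kg.
Tool frame: the origin (TCP) lies at the very end of the fingers, on their centre line; the grasp point (between the pads) lies 19 mm behind it (arm.pinch_z is the distance from the TCP to the grasp point, in m); z points along the fingers, y is the direction in which the jaws open and shut (so a half turn about z gives the same grasp; the last joint's range is limited). The gripper opens to 85 mm and grips with 20 to 120 N. Pads are 22 mm wide; open, the fingers measure 114 mm over their backs; the gripper's body (76 mm by 85 mm) begins 54 mm behind the grasp point. The pads swing forward as they close: fully open they stand 13 mm farther back than shut.
Start: joints at [1.138, 0.383, 0.016, 1.37, -0.006, 1.388, -0.046], TCP at [0.226, -0.583, 0.231] pointing down, gripper open.
Joint ranges: [-2.95, 2.95], [-0.25, 2.06], [-1.52, 1.56], [0.18, 2.33], [-1.44, 4.58], [0.02, 2.06], [-3.01, 3.01]. Speed limits (rad/s): [2.39, 2.39, 3.01, 3.01, 3.14, 3.14, 3.14].

INTERFACE

Orientations are given as [roll, pitch, yaw] about the fixed x, y, z axes, in that order (R = Rz(yaw) Ry(pitch) Rx(roll)).
In Python, from workcell import arm gives the robot as it stands. The module is installed in compiled form; this text tells all that it offers.
- The arm moves only by the tool drive_tool, never from a script. Its argument "series" is a list of rows, each an object with "offset": the shift along the world's x, y, z in units of 30 mm (1.0 is 30 mm), a list of three; "spin": the turn about the world's z in units of 6 degrees (1.0 is 6 degrees). In form: [{"offset": [x, y, z], "spin": spin}, ...]. A call has 1 to 5 rows; each row shifts and turns the commanded pose from where the row before left it; what a row does not reach is not made up. A row lasts 1/12 s, in which the tool goes at most 41.7 mm and 7.16 degrees, less where a joint would pass 70% of its speed; a pose out of reach is approached as far as the arm can. A call is refused whole if a number of a shift passes 1 or a number of a turn 1, either way. A call with a gripper value outside its range is refused whole. "jaw" is the closure, from -1 (fully open) to 1 (shut), set as the call begins (left out, the last holds). The fingers move at their own pace and stop on an object; the grip force is fixed at half the most. Time passes only in rows, so rows that do not move let the fingers close. It gives the time, the measured TCP pose, the force and the opening at its end, in the units of the state.
- arm.get_state(): the state, without advancing time (a new reading comes with each control period).
- arm.camera(name): name is "scene" or "top" or "wrist"; returns a dict with "img" (384x512x3 uint8, red, green, blue), "mtx" (3x3 intrinsics, pixels), "R" (3x3) and "t" (3): a world point X has camera coordinates R X + t; the wrist camera has in their place "mount" (4x4, takes a point from camera to tool coordinates, whose origin is the TCP and whose axes are the flange's). Camera axes: x right, y down, z forward; pixel columns grow to the right and rows downward; lengths in m; the calibration is good to about 2 mm. A picture is of the moment at which its call begins: read the wrist's pose just before it. There is no depth.
- arm.job_done(): hands the job in, once; it reports no verdict.
The state is a dict: "time": time; "qpos": joint angles; "joint_velocities": joint speeds; "joint_torque": joint torques, N m; "position": TCP position; "orientation": TCP orientation; "force": force on the tool from outside, world axes, zero at the start; "wrist_torque": the same for the moment, N m; "finger_gap": finger opening in m.
Only numpy, scipy, OpenCV 4.12 (cv2) and the standard library are available. Lean on these libraries where they do the work, as an engineer would, in place of code of your own. Each camera call takes 0.05 s, during which the arm holds its last target. There are 200 camera calls.

## Working session

There is one attempt and no reset: what is moved stays moved. The work goes in short steps, Python scripts to look and compute and a tool call to move; the robot and the scene stay as the last step left them, time stands still between calls to the robot, and variables do not carry over. Pictures are saved under pics/ and viewed, about 8 in all and at most 12, crops included, and the job is handed in when it is done.

Besides the shell and the picture viewer there is one more tool, called as name(argument=value, ...) on one line, values as JSON. drive_tool: Moves the arm, as the interface text tells. Its arguments: {"type":"object","properties":{"series":{"type":"array","items":{"type":"object","properties":{"offset":{"type":"array","items":{"type":"number"}},"spin":{"type":"number"}}}},"jaw":{"type":"number"}},"required":["series"]}

```bash
mkdir -p pics
python3 - <<'E'
from workcell import arm
import cv2,numpy as np
s=arm.get_state();print({k:np.round(v,3).tolist() for k,v in s.items()})
for n in("scene","top"):
    c=arm.camera(n);cv2.imwrite(f"pics/{n}0.png",c["img"][:,:,::-1]);np.savez(f"pics/{n}0.npz",**c)
    print(n,np.round(c["mtx"],1).tolist(),np.round(c["R"],3).tolist(),np.round(c["t"],3).tolist())
E
```

```text
{'time': 0.0, 'qpos': [1.138, 0.384, 0.016, 1.371, -0.006, 1.388, -0.047], 'joint_velocities': [-0.001, -0.001, -0.001, -0.001, -0.001, 0.002, -0.002], 'joint_torque': [-0.001, -62.76, 0.845, -37.182, 0.017, 0.014, 0.0], 'position': [0.226, -0.582, 0.23], 'orientation': [-3.14, 0.0, 0.37], 'force': [-0.363, 0.139, -1.363], 'wrist_torque': [0.043, 0.082, 0.014], 'finger_gap': 0.085}
scene [[348.3, 0.0, 256.1], [0.0, 348.3, 194.2], [0.0, 0.0, 1.0]] [[0.622, 0.783, 0.01], [0.456, -0.351, -0.818], [-0.637, 0.513, -0.575]] [-0.397, -0.209, 1.355]
top [[352.3, 0.0, 257.8], [0.0, 352.3, 188.9], [0.0, 0.0, 1.0]] [[-0.01, -1.0, 0.007], [-0.991, 0.009, -0.136], [0.136, -0.008, -0.991]] [0.074, 0.566, 1.082]
```

View pics/top0.png

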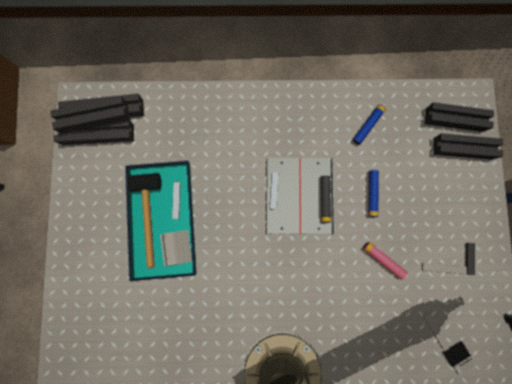

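View pics/scene0.png

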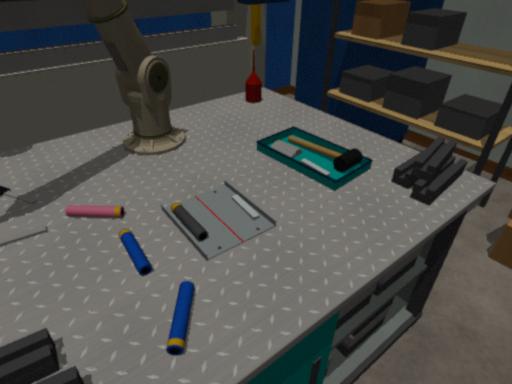

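The top view shows the bend line vertical at column 300 and rows 158–233. The steel bar is at about (326,199) with its yellow ring at row 220, and a spacer is at (274,190). The bar must roll to image left, which is world +y.

```bash
cat > h.py <<'E'
import cv2,numpy as np
def ray(c,uv,z):
    d=c["R"].T@np.linalg.solve(c["mtx"],[uv[0],uv[1],1.]);o=-c["R"].T@c["t"]
    return o+d*(z-o[2])/d[2]
def ends(c,m,z):
    n,l,st,_=cv2.connectedComponentsWithStats(m.astype(np.uint8));k=1+np.argmax(st[1:,4])
    p=np.argwhere(l==k)[:,::-1].astype(float)
    w=np.array([ray(c,q,z)[:2] for q in p]);m0=w.mean(0);v=np.linalg.svd(w-m0,full_matrices=False)[2][0]
    if v[0]<0:v=-v
    t=(w-m0)@v;s=(w-m0)@np.array([-v[1],v[0]])
    mid=m0+v*(t.min()+t.max())/2
    return dict(n=len(p),mid=mid.round(4),ang=np.degrees(np.arctan2(v[1],v[0])).round(2),len=np.ptp(t).round(3),wid=np.ptp(s).round(3))
def masks(c,box):
    a=c["img"].astype(int);r,g,b=a[...,0],a[...,1],a[...,2];B=np.zeros(r.shape,bool);B[box[1]:box[3],box[0]:box[2]]=1
    red=(r-g>35)&(abs(g-b)<45)&(r-b>30)&B
    bar=((a.max(2)<85)|((r-b>50)&(g-b>25)))&B
    yel=(r-b>50)&(g-b>25)&B
    return red,bar,yel
E
python3 - <<'E'
from h import *
for n,bl,bb in(("top",(290,150,312,240),(312,170,331,225)),("scene",(190,190,250,246),(165,198,212,243))):
    c=dict(np.load(f"pics/{n}0.npz"))
    print(n,"line",ends(c,masks(c,bl)[0],.003));m=masks(c,bb)
    print("bar",ends(c,m[1],.019+ (.008 if n=="top" else .0)));print("yel",ends(c,m[2],.022))
c=dict(np.load("pics/top0.npz"))["img"][150:242,255:345,::-1]
cv2.imwrite("pics/crop0.png",cv2.resize(c,None,fx=6,fy=6,interpolation=cv2.INTER_CUBIC))
E
```

```text
top line {'n': 150, 'mid': array([ 0.5499, -0.0681]), 'ang': np.float64(-1.49), 'len': np.float64(0.247), 'wid': np.float64(0.003)}
bar {'n': 490, 'mid': array([ 0.534 , -0.1462]), 'ang': np.float64(-2.12), 'len': np.float64(0.149), 'wid': np.float64(0.032)}
yel {'n': 48, 'mid': array([ 0.4696, -0.1468]), 'ang': np.float64(89.92), 'len': np.float64(0.029), 'wid': np.float64(0.013)}
scene line {'n': 127, 'mid': array([ 0.5487, -0.068 ]), 'ang': np.float64(-1.24), 'len': np.float64(0.247), 'wid': np.float64(0.006)}
bar {'n': 600, 'mid': array([ 0.5324, -0.1483]), 'ang': np.float64(-2.31), 'len': np.float64(0.184), 'wid': np.float64(0.04)}
yel {'n': 36, 'mid': array([ 0.4562, -0.1487]), 'ang': np.float64(-61.47), 'len': np.float64(0.035), 'wid': np.float64(0.018)}
```

View pics/crop0.png

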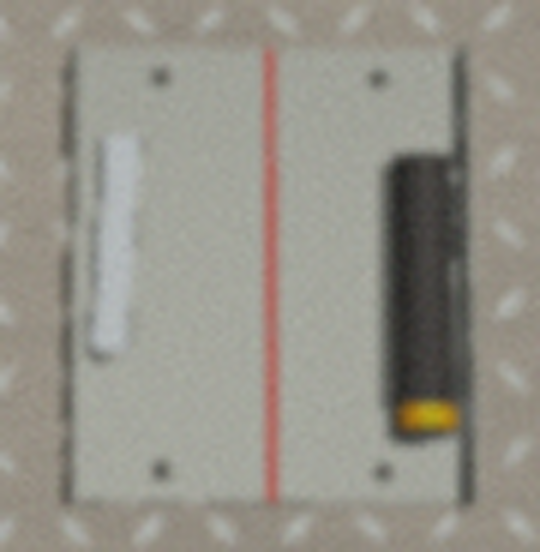

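Line middle is (0.5495, -0.068), angle about -1.4°. Bar is at (0.534, -0.146), about 78 mm off the line. The lengths (247 and 149 mm) and the offset agree with the given sizes. My plan is to keep the jaws open and aligned along the bar, so there are two contacts, and roll it in several strokes because the 22 mm pads limit each one.

drive_tool(series=[{"offset":[0.64,0.89,0],"spin":0.7},{"offset":[0.64,0.89,0],"spin":0.7},{"offset":[0.64,0.89,0],"spin":0.7},{"offset":[0.64,0.89,0],"spin":0.7},{"offset":[0.64,0.89,0],"spin":0.7}], jaw=-1)

```text
time: 0.52
position: [0.3224, -0.4477, 0.2309]
orientation: [-3.141, -0.0, 0.74]
force: [0.1, -0.6, 0.3]
finger_gap: 0.0852
```

drive_tool(series=[{"offset":[0.64,0.89,0],"spin":0.7},{"offset":[0.64,0.89,0],"spin":0.7},{"offset":[0.64,0.89,0],"spin":0.7},{"offset":[0.64,0.89,0],"spin":0.7},{"offset":[0.64,0.89,0],"spin":0.7}])

```text
time: 0.93
position: [0.4184, -0.3142, 0.231]
orientation: [-3.141, -0.0, 1.106]
force: [0.6, -0.9, 0.2]
finger_gap: 0.0856
```

drive_tool(series=[{"offset":[0.64,0.89,0],"spin":0.7},{"offset":[0.64,0.89,0],"spin":0.7},{"offset":[0.64,0.89,0],"spin":0.7},{"offset":[0.64,0.89,0],"spin":0.7},{"offset":[0.64,0.89,0],"spin":0.7}])

```text
time: 1.35
position: [0.5144, -0.1808, 0.231]
orientation: [-3.141, -0.0, 1.473]
force: [0.6, 0.0, -1.1]
finger_gap: 0.0853
```

drive_tool(series=[{"offset":[0.64,0.89,0],"spin":0.7},{"offset":[0,0,-1],"spin":0},{"offset":[0,0,-1],"spin":0},{"offset":[0,0,0],"spin":0},{"offset":[0,0,0],"spin":0}])

```text
time: 1.77
position: [0.5317, -0.1555, 0.1699]
orientation: [-3.137, -0.001, 1.542]
force: [0.5, -0.3, -0.2]
finger_gap: 0.0858
```

```bash
cat >> h.py <<'E'
def wrist(name):
    from workcell import arm
    from scipy.spatial.transform import Rotation as Ro
    s=arm.get_state();c=arm.camera("wrist");cv2.imwrite(f"pics/{name}.png",c["img"][:,:,::-1])
    T=np.eye(4);T[:3,:3]=Ro.from_euler("xyz",s["orientation"]).as_matrix();T[:3,3]=s["position"]
    W=np.linalg.inv(T@c["mount"]);c=dict(img=c["img"],mtx=c["mtx"],R=W[:3,:3],t=W[:3,3])
    np.savez(f"pics/{name}.npz",**c);return c,s
def proj(c,p):
    q=c["mtx"]@(c["R"]@np.array(p)+c["t"]);return (q[:2]/q[2]).round(0)
E
python3 - <<'E'
from h import *
c,s=wrist("w0")
print("cam",-c["R"].T@c["t"]);print([proj(c,p).tolist() for p in((.5495,-.068,.003),(.609,-.1486,.035),(.459,-.1436,.035))])
E
```

```text
cam [ 0.53487921 -0.08217957  0.31264038]
[[274.0, 77.0], [343.0, 168.0], [176.0, 167.0]]
```

View pics/w0.png

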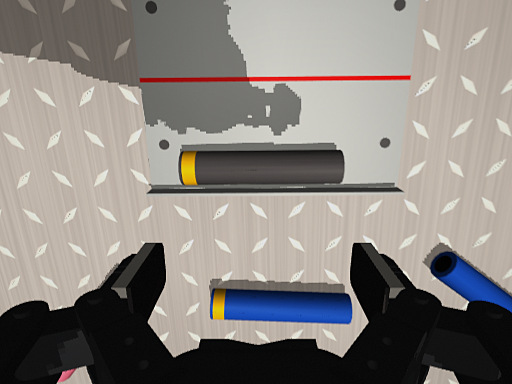

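The wrist view shows the bar at columns 180–344, rows 149–186, yellow ring on the left, and the line at row 77. The projected estimates land on both. I'll refine from this view.

```bash
cat >> h.py <<'E'
def wm(c,barbox,linebox=(100,40,460,200)):
    a=c["img"].astype(int);r,g,b=a[...,0],a[...,1],a[...,2]
    L=np.zeros(r.shape,bool);L[linebox[1]:linebox[3],linebox[0]:linebox[2]]=1
    B=np.zeros(r.shape,bool);B[barbox[1]:barbox[3],barbox[0]:barbox[2]]=1
    red=(r>130)&(g<80)&(b<80)&L
    bar=((a.max(2)<92)|((r-b>60)&(g-b>30)))&B
    l=ends(c,red,.003);k=ends(c,bar,.019)
    th=np.radians(l["ang"]);d=k["mid"]-l["mid"]
    print("line",l);print("bar",k);print("rel x,y mm",(1e3*np.array([[np.cos(th),np.sin(th)],[-np.sin(th),np.cos(th)]])@d).round(1),"dang",k["ang"]-l["ang"])
E
python3 - <<'E'
from h import *
c=dict(np.load("pics/w0.npz"));a=c["img"]
print(a[138:192:2,260].tolist())
wm(c,(170,148,350,186))
E
```

```text
[[206, 206, 199], [207, 206, 199], [186, 185, 178], [111, 110, 106], [113, 113, 110], [114, 114, 110], [83, 82, 79], [29, 27, 26], [39, 37, 37], [50, 48, 46], [56, 52, 51], [64, 62, 60], [67, 63, 61], [72, 67, 66], [81, 75, 74], [82, 78, 76], [83, 78, 77], [86, 82, 79], [82, 77, 76], [76, 73, 71], [73, 69, 66], [67, 63, 62], [56, 53, 52], [83, 83, 80], [109, 109, 105], [75, 75, 71], [46, 46, 45]]
line {'n': 1112, 'mid': array([ 0.5497, -0.0691]), 'ang': np.float64(-1.15), 'len': np.float64(0.25), 'wid': np.float64(0.004)}
bar {'n': 5562, 'mid': array([ 0.5348, -0.149 ]), 'ang': np.float64(-1.02), 'len': np.float64(0.157), 'wid': np.float64(0.034)}
rel x,y mm [-13.3 -80.2] dang 0.1299999999999999
```

drive_tool(series=[{"offset":[0.05,0,-1],"spin":0.08},{"offset":[0,0,-1],"spin":0},{"offset":[0,0,-1],"spin":0},{"offset":[0,0,-1],"spin":0},{"offset":[0,0,-0.3],"spin":0}])

```text
time: 2.23
position: [0.5332, -0.1561, 0.0402]
orientation: [-3.138, -0.001, 1.55]
force: [-2.1, 0.0, -0.1]
finger_gap: 0.0856
```

drive_tool(series=[{"offset":[0,0,-0.15],"spin":0},{"offset":[0,0,0],"spin":0},{"offset":[0,0,0],"spin":0}])

```text
time: 2.48
position: [0.5362, -0.156, 0.0401]
orientation: [3.138, 0.001, 1.551]
force: [0.7, 0.5, 0.8]
finger_gap: 0.0856
```

drive_tool(series=[{"offset":[0,0,-0.1],"spin":0},{"offset":[0,0,0],"spin":0},{"offset":[0,0,0],"spin":0}])

```text
time: 2.73
position: [0.5352, -0.1557, 0.0357]
orientation: [3.14, 0.0, 1.551]
force: [0.7, -0.0, 0.1]
finger_gap: 0.0853
```

Run:
```python
from h import *
c,s=wrist("w1");print({k:np.round(v,3).tolist() for k,v in s.items()})
```

```text
{'time': 2.733, 'qpos': [0.558, 0.453, -0.414, 1.773, 0.217, 0.96, 0.036], 'joint_velocities': [0.001, 0.004, 0.001, 0.005, -0.001, -0.001, 0.0], 'joint_torque': [0.007, -57.695, -5.858, -30.38, 0.026, -0.035, -0.007], 'position': [0.535, -0.156, 0.036], 'orientation': [3.14, 0.0, 1.551], 'force': [0.677, -0.032, 0.106], 'wrist_torque': [0.032, 0.025, 0.032], 'finger_gap': 0.085}
```

View pics/w1.png

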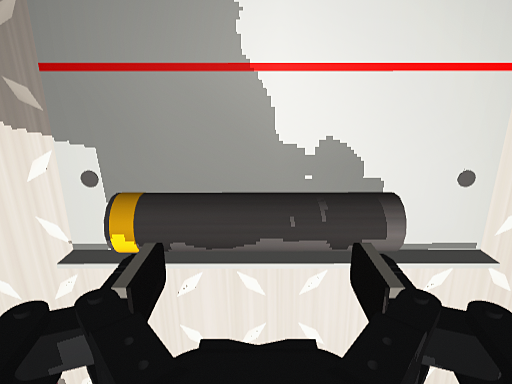

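The wrist view shows the pads over the rear half of the bar (columns about 150 and 365), well within its ends and not yet touching. I'll lower in small steps.

drive_tool(series=[{"offset":[0,0,-0.15],"spin":0},{"offset":[0,0,-0.1],"spin":0},{"offset":[0,0,0],"spin":0},{"offset":[0,0,0],"spin":0}])

```text
time: 3.12
position: [0.5343, -0.1554, 0.0268]
orientation: [-3.141, -0.0, 1.551]
force: [-0.2, 0.2, 0.5]
finger_gap: 0.0852
```

drive_tool(series=[{"offset":[0,0,-0.06],"spin":0},{"offset":[0,0,0],"spin":0},{"offset":[0,0,0],"spin":0}])

```text
time: 3.37
position: [0.5346, -0.1555, 0.0254]
orientation: [-3.141, -0.0, 1.551]
force: [0.0, -1.5, -0.2]
finger_gap: 0.0853
```

drive_tool(series=[{"offset":[0,0,-0.06],"spin":0},{"offset":[0,0,0],"spin":0},{"offset":[0,0,0],"spin":0}])

```text
time: 3.62
position: [0.5345, -0.1555, 0.0236]
orientation: [-3.141, -0.0, 1.551]
force: [0.1, -0.2, -0.7]
finger_gap: 0.0857
```

drive_tool(series=[{"offset":[0,0,-0.04],"spin":0},{"offset":[0,0,0],"spin":0},{"offset":[0,0,0],"spin":0}])

```text
time: 3.87
position: [0.5346, -0.1555, 0.0224]
orientation: [-3.141, -0.0, 1.551]
force: [-0.1, 1.2, -0.3]
finger_gap: 0.0855
```

drive_tool(series=[{"offset":[0,0,-0.04],"spin":0},{"offset":[0,0,0],"spin":0},{"offset":[0,0,0],"spin":0}])

```text
time: 4.12
position: [0.5348, -0.1557, 0.0218]
orientation: [3.141, 0.0, 1.551]
force: [-1.7, -0.4, 4.3]
finger_gap: 0.0857
```

drive_tool(series=[{"offset":[0,0,-0.04],"spin":0},{"offset":[0,0,0],"spin":0},{"offset":[0,0,0],"spin":0}])

```text
time: 4.37
position: [0.5349, -0.156, 0.0216]
orientation: [3.141, 0.001, 1.551]
force: [-5.7, 0.1, 16.9]
finger_gap: 0.0856
```

drive_tool(series=[{"offset":[0,0,-0.0],"spin":0},{"offset":[0,0.1,0.02],"spin":0},{"offset":[0,0.15,0],"spin":0},{"offset":[0,0.15,0],"spin":0},{"offset":[0,0.0,0],"spin":0}])

```text
time: 4.78
position: [0.5351, -0.1427, 0.0217]
orientation: [3.141, 0.0, 1.552]
force: [-3.0, -0.3, 9.4]
finger_gap: 0.0856
```

Run:
```python
from h import *
c,s=wrist("w2");print(s["position"].round(4) if hasattr(s["position"],"round") else s["position"],s["force"])
wm(c,(100,100,420,265),(30,5,512,150))
print(c["img"][170:270:4,256].max(1).tolist())
```

```text
[ 0.5351 -0.1427  0.0217] [-3.02438401 -0.29779619  9.35211153]
line {'n': 3611, 'mid': array([ 0.5435, -0.0691]), 'ang': np.float64(-1.2), 'len': np.float64(0.236), 'wid': np.float64(0.003)}
bar {'n': 15387, 'mid': array([ 0.5359, -0.1393]), 'ang': np.float64(-0.69), 'len': np.float64(0.164), 'wid': np.float64(0.029)}
rel x,y mm [ -6.1 -70.3] dang 0.51
[152, 152, 152, 150, 151, 150, 149, 149, 149, 149, 149, 15, 39, 44, 50, 53, 56, 61, 61, 64, 66, 66, 65, 63, 117]
```

View pics/w2.png

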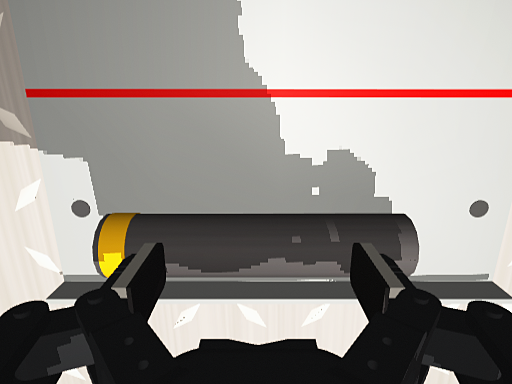

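The bar is rolling cleanly with the pads on top: its front edge is at row 213 and there is now a gap between it and the flange. Force is 9.4 N. Continuing.

drive_tool(series=[{"offset":[0,0.15,0],"spin":0},{"offset":[0,0.15,0],"spin":0},{"offset":[0,0.1,0],"spin":0},{"offset":[0,0.0,0],"spin":0},{"offset":[0,0,0.3],"spin":0}])

```text
time: 5.25
position: [0.5339, -0.1311, 0.0289]
orientation: [-3.14, -0.0, 1.552]
force: [-0.5, 0.5, -0.2]
finger_gap: 0.0853
```

```bash
cat >> h.py <<'E'
def meas(name,r0=60,cols=(175,340)):
    c,s=wrist(name);a=c["img"].astype(int)
    l=ends(c,(a[...,0]>130)&(a[...,1]<80)&(a[...,2]<80),.003)
    F=[];Bk=[]
    for u in range(*cols,3):
        d=(a[r0:300,u].max(1)<92).astype(np.uint8)[:,None]
        n,_,st,_=cv2.connectedComponentsWithStats(d)
        if n<2: continue
        k=1+np.argmax(st[1:,4]);F.append(ray(c,(u,r0+st[k,1]-.5),.019)[:2]);Bk.append(ray(c,(u,r0+st[k,1]+st[k,3]-.5),.019)[:2])
    F=np.array(F);Bk=np.array(Bk)
    pf=np.polyfit(F[:,0],F[:,1],1);yf=np.median(F[:,1]);yb=np.median(Bk[:,1])
    # tangent geometry: front edge tangent in the y-z plane -> axis 16 mm behind it
    o=(-c["R"].T@c["t"]);dv=np.array([yf-o[1],.019-o[2]]);dv/=np.hypot(*dv)
    ax=yf-.016/abs(dv[1]); xm=np.median(F[:,0])
    ly=l["mid"][1]+np.tan(np.radians(l["ang"]))*(xm-l["mid"][0])
    print("TCP",np.round(s["position"],4),"F",np.round(s["force"],1),"bar y(front)",ax.round(4),"y(mid)",((yf+yb)/2).round(4),"w",(yf-yb).round(4),"ang",np.degrees(np.arctan(pf[0])).round(2),"line y",ly.round(4),"ang",l["ang"],"to go mm",(1e3*(ly-ax)).round(1))
E
python3 -c "
from h import *
meas('w3')"
```

```text
TCP [ 0.5339 -0.1311  0.0289] F [-0.5  0.5 -0.2] bar y(front) -0.1371 y(mid) -0.1299 w 0.0202 ang -1.1 line y -0.069 ang -1.13 to go mm 68.1
```

drive_tool(series=[{"offset":[0,-0.5,0],"spin":0},{"offset":[0,0,0],"spin":0},{"offset":[0,0,-0.2],"spin":0},{"offset":[0,0,-0.1],"spin":0},{"offset":[0,0,0],"spin":0}])

```text
time: 5.72
position: [0.5349, -0.1466, 0.0213]
orientation: [3.141, 0.001, 1.551]
force: [-3.8, -0.5, 11.8]
finger_gap: 0.0855
```

drive_tool(series=[{"offset":[0,0.1,0],"spin":0},{"offset":[0,0.15,0],"spin":0},{"offset":[0,0.15,0],"spin":0},{"offset":[0,0.15,0],"spin":0}])

```text
time: 6.05
position: [0.5352, -0.1294, 0.0217]
orientation: [3.141, 0.0, 1.551]
force: [-3.8, 0.0, 13.2]
finger_gap: 0.0852
```

drive_tool(series=[{"offset":[0,0.15,0],"spin":0},{"offset":[0,0.15,0],"spin":0},{"offset":[0,0.15,0],"spin":0},{"offset":[0,0,0],"spin":0}])

```text
time: 6.38
position: [0.5354, -0.1147, 0.0217]
orientation: [3.14, -0.0, 1.553]
force: [-1.9, 0.8, 13.0]
finger_gap: 0.0851
```

drive_tool(series=[{"offset":[0,0,0.3],"spin":0},{"offset":[0,0,0],"spin":0}])

```text
time: 6.55
position: [0.5352, -0.1158, 0.0307]
orientation: [3.141, -0.0, 1.552]
force: [1.6, 0.4, 0.6]
finger_gap: 0.0858
```

```bash
python3 -c "
from h import *
meas('w4')"
```

```text
TCP [ 0.5352 -0.1158  0.0307] F [1.6 0.4 0.6] bar y(front) -0.1207 y(mid) -0.1133 w 0.0197 ang -1.14 line y -0.069 ang -1.13 to go mm 51.7
```

drive_tool(series=[{"offset":[0,-0.47,0],"spin":0},{"offset":[0,0,0],"spin":0},{"offset":[0,0,-0.2],"spin":0},{"offset":[0,0,-0.09],"spin":0},{"offset":[0,0,0],"spin":0}])

```text
time: 7.02
position: [0.5347, -0.1306, 0.0213]
orientation: [-3.142, 0.001, 1.551]
force: [-5.2, -1.5, 10.6]
finger_gap: 0.0854
```

drive_tool(series=[{"offset":[0,0.1,0],"spin":0},{"offset":[0,0.15,0],"spin":0},{"offset":[0,0.15,0],"spin":0},{"offset":[0,0.15,0],"spin":0}])

```text
time: 7.35
position: [0.535, -0.1134, 0.0217]
orientation: [3.141, 0.0, 1.551]
force: [-3.8, 0.0, 12.6]
finger_gap: 0.0852
```

drive_tool(series=[{"offset":[0,0.15,0],"spin":0},{"offset":[0,0.15,0],"spin":0},{"offset":[0,0.15,0],"spin":0},{"offset":[0,0,0],"spin":0}])

```text
time: 7.68
position: [0.5352, -0.0987, 0.0217]
orientation: [3.14, -0.001, 1.553]
force: [-2.8, 0.6, 11.4]
finger_gap: 0.0857
```

drive_tool(series=[{"offset":[0,0,0.3],"spin":0},{"offset":[0,0,0],"spin":0}])

```text
time: 7.85
position: [0.5352, -0.0998, 0.0309]
orientation: [3.141, -0.0, 1.552]
force: [0.9, 0.9, 0.3]
finger_gap: 0.0851
```

```bash
python3 -c "
from h import *
meas('w5')"
```

```text
TCP [ 0.5352 -0.0998  0.0309] F [0.9 0.9 0.3] bar y(front) -0.1042 y(mid) -0.0971 w 0.02 ang -1.14 line y -0.0689 ang -1.17 to go mm 35.3
```

drive_tool(series=[{"offset":[0,-0.45,0],"spin":0},{"offset":[0,0,0],"spin":0},{"offset":[0,0,-0.2],"spin":0},{"offset":[0,0,-0.1],"spin":0},{"offset":[0,0,0],"spin":0}])

```text
time: 8.32
position: [0.5347, -0.1141, 0.0214]
orientation: [-3.142, 0.001, 1.551]
force: [-4.0, -0.5, 11.6]
finger_gap: 0.085
```

drive_tool(series=[{"offset":[0,0.1,0],"spin":0},{"offset":[0,0.15,0],"spin":0},{"offset":[0,0.15,0],"spin":0},{"offset":[0,0.15,0],"spin":0}])

```text
time: 8.65
position: [0.535, -0.0969, 0.0217]
orientation: [3.141, 0.0, 1.551]
force: [-3.8, 0.4, 12.8]
finger_gap: 0.0855
```

drive_tool(series=[{"offset":[0,0.15,0],"spin":0},{"offset":[0,0.15,0],"spin":0},{"offset":[0,0.15,0],"spin":0},{"offset":[0,0,0],"spin":0}])

```text
time: 8.98
position: [0.5352, -0.0822, 0.0217]
orientation: [3.14, -0.001, 1.553]
force: [-1.9, 1.6, 11.5]
finger_gap: 0.0855
```

drive_tool(series=[{"offset":[0,0,0.3],"spin":0},{"offset":[0,0,0],"spin":0}])

```text
time: 9.15
position: [0.5352, -0.0834, 0.0309]
orientation: [3.14, -0.0, 1.552]
force: [-0.1, -0.8, -0.4]
finger_gap: 0.0854
```

```bash
python3 -c "
from h import *
meas('w6')"
```

```text
TCP [ 0.5352 -0.0834  0.0309] F [-0.1 -0.8 -0.4] bar y(front) -0.0884 y(mid) -0.0814 w 0.0204 ang -1.15 line y -0.069 ang -1.13 to go mm 19.3
```

drive_tool(series=[{"offset":[0,-0.45,0],"spin":0},{"offset":[0,0,0],"spin":0},{"offset":[0,0,-0.2],"spin":0},{"offset":[0,0,-0.1],"spin":0},{"offset":[0,0,0],"spin":0}])

```text
time: 9.62
position: [0.5348, -0.0975, 0.0215]
orientation: [3.142, 0.001, 1.551]
force: [-4.8, -0.4, 12.0]
finger_gap: 0.0854
```

drive_tool(series=[{"offset":[0,0.1,0],"spin":0},{"offset":[0,0.15,0],"spin":0},{"offset":[0,0.15,0],"spin":0},{"offset":[0,0.15,0],"spin":0}])

```text
time: 9.95
position: [0.535, -0.0804, 0.0217]
orientation: [3.141, 0.0, 1.551]
force: [-3.2, -0.6, 11.4]
finger_gap: 0.0852
```

drive_tool(series=[{"offset":[0,0.1,0],"spin":0},{"offset":[0,0.05,0],"spin":0},{"offset":[0,0,0],"spin":0}])

```text
time: 10.2
position: [0.5351, -0.0753, 0.0217]
orientation: [3.141, -0.0, 1.552]
force: [-3.5, 1.0, 13.2]
finger_gap: 0.0856
```

drive_tool(series=[{"offset":[0,0,0.3],"spin":0},{"offset":[0,0,0],"spin":0}])

```text
time: 10.37
position: [0.5352, -0.0759, 0.0309]
orientation: [3.141, -0.0, 1.552]
force: [0.3, 0.5, 0.4]
finger_gap: 0.0853
```

```bash
python3 -c "
from h import *
meas('w7')"
```

```text
TCP [ 0.5352 -0.0759  0.0309] F [0.3 0.5 0.4] bar y(front) -0.0774 y(mid) -0.072 w 0.0234 ang -1.15 line y -0.0685 ang -1.28 to go mm 8.9
```

drive_tool(series=[{"offset":[0,-0.3,0],"spin":0},{"offset":[0,0,0],"spin":0},{"offset":[0,0,-0.2],"spin":0},{"offset":[0,0,-0.1],"spin":0},{"offset":[0,0,0],"spin":0}])

```text
time: 10.83
position: [0.5347, -0.0862, 0.0215]
orientation: [-3.142, 0.001, 1.55]
force: [-4.6, -1.0, 12.0]
finger_gap: 0.0857
```

drive_tool(series=[{"offset":[0,0.1,0],"spin":0},{"offset":[0,0.13,0],"spin":0},{"offset":[0,0.13,0],"spin":0},{"offset":[0,0.1,0],"spin":0},{"offset":[0,0.06,0],"spin":0}])

```text
time: 11.25
position: [0.535, -0.0696, 0.0217]
orientation: [3.141, 0.0, 1.551]
force: [-3.7, 0.4, 13.0]
finger_gap: 0.0853
```

drive_tool(series=[{"offset":[0,0,0],"spin":0},{"offset":[0,0,0],"spin":0},{"offset":[0,0,0.3],"spin":0},{"offset":[0,0,0],"spin":0}])

```text
time: 11.58
position: [0.5352, -0.0699, 0.0309]
orientation: [3.14, -0.0, 1.551]
force: [0.3, 0.6, -0.2]
finger_gap: 0.0853
```

```bash
python3 -c "
from h import *
meas('w8')"
```

```text
TCP [ 0.5352 -0.0699  0.0309] F [ 0.3  0.6 -0.2] bar y(front) -0.0685 y(mid) -0.0654 w 0.0276 ang -1.18 line y -0.0689 ang -1.25 to go mm -0.4
```

View pics/w8.png

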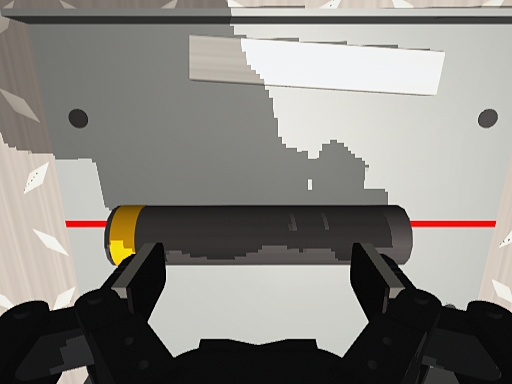

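The bar is over the line. Red shows past both ends (columns 66–105 and 412–496, row 224), and the spacer above is untouched. I'll raise the tool, move it clear and check from the other cameras.

drive_tool(series=[{"offset":[0,0,0.5],"spin":0},{"offset":[0,0,1],"spin":0},{"offset":[0,0,1],"spin":0},{"offset":[0,0,1],"spin":0},{"offset":[0,0,1],"spin":0}])

```text
time: 12.05
position: [0.5342, -0.0699, 0.1657]
orientation: [-3.141, -0.0, 1.551]
force: [1.4, -0.1, -0.8]
finger_gap: 0.0855
```

drive_tool(series=[{"offset":[0,-1,0],"spin":0},{"offset":[0,-1,0],"spin":0},{"offset":[0,-1,0],"spin":0},{"offset":[0,-1,0],"spin":0},{"offset":[0,-1,0],"spin":0}])

```text
time: 12.47
position: [0.5342, -0.2214, 0.1644]
orientation: [-3.141, -0.0, 1.551]
force: [0.9, -0.3, -0.0]
finger_gap: 0.0855
```

drive_tool(series=[{"offset":[0,-1,0],"spin":0},{"offset":[0,-1,0],"spin":0},{"offset":[0,-1,0],"spin":0},{"offset":[0,0,0],"spin":0},{"offset":[0,0,0],"spin":0}])

```text
time: 12.88
position: [0.5334, -0.3125, 0.1636]
orientation: [-3.14, -0.0, 1.547]
force: [1.0, 0.7, -0.2]
finger_gap: 0.0857
```

Run:
```python
from h import *
from workcell import arm
c=arm.camera("top");cv2.imwrite("pics/top1.png",cv2.resize(c["img"][140:250,110:350,::-1],None,fx=3,fy=3,interpolation=cv2.INTER_CUBIC))
a=c["img"].astype(int);m=masks(c,(288,160,316,232))
print("line",ends(c,masks(c,(290,150,312,240))[0],.003));print("bar",ends(c,m[1],.027))
p=np.argwhere(masks(c,(290,150,312,240))[0])[:,::-1];w=np.array([ray(c,q,.003) for q in p]);print("red x range",w[:,0].min(),w[:,0].max(),"y mean",w[:,1].mean())
```

```text
line {'n': 34, 'mid': array([ 0.6466, -0.0706]), 'ang': np.float64(-1.53), 'len': np.float64(0.054), 'wid': np.float64(0.003)}
bar {'n': 427, 'mid': array([ 0.5347, -0.0656]), 'ang': np.float64(-0.85), 'len': np.float64(0.148), 'wid': np.float64(0.032)}
red x range 0.4262696871344587 0.6736224259301091 y mean -0.0686026800013369
```

View pics/top1.png

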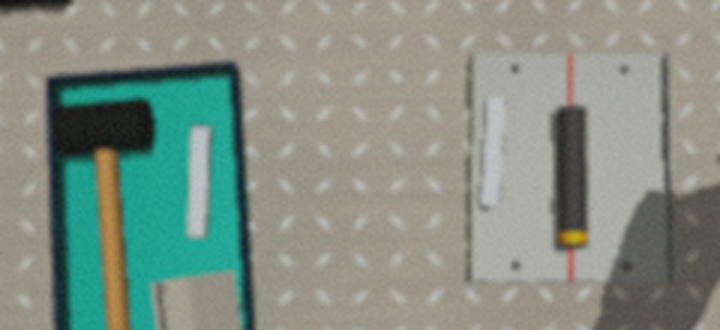

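The top view shows the bar on the line, with red visible past both ends (columns about 570). The spacers and mallet are in place. The top view puts the bar about 2 mm past the line, and the shadow on that side inflates that figure; the wrist view gave 0.4 mm. Handing in.

```bash
python3 -c "
from workcell import arm
print(arm.job_done())"
```

```text
the job is handed in; nothing more can be done
None
```

I rolled the forming bar about 80 mm onto the bend line with the open fingertips on its top, in six strokes, and handed the job in at about 13 s. There was no verdict to read back.

| Check | Result | Limit |
|---|---|---|
| Sideways offset, wrist camera | 0.4 mm past the line | 6 mm |
| Sideways offset, top camera | about 2 mm past the line | 6 mm |
| Angle to the line | about 0.1° by wrist camera, under 1° by top camera | 5° |
| Lengthwise offset | about 15 mm, line showing past both ends | 45 mm |

- **Disagreement:** The two cameras differ by under 2 mm sideways; the bar's shadow probably skews the top view.
- **Contact force:** The fingertips pressed with mostly 11–13 N while rolling, above the suggested 5–10 N, with one peak of 17 N at first contact. The bar still travelled about half as far as the fingers, so it rolled and did not drag.
- **Other objects:** The two spacers and the mallet looked undisturbed. The punch was only partly in that last picture, but the arm went nowhere near it. I judged these by eye and did not measure them.
- **Not checked:** I did not measure the half turn directly. Rolling 80 mm works out to about 5 rad.

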